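# Find the spacer's blind hole and hold it hole-up

### The arm

A 6-joint arm with a two-finger parallel gripper is mounted at the origin on the work surface. World frame = base frame: x ahead of the robot, y to its left, z up, the work surface at z = 0. Lengths are in m, angles in rad, forces in N, time in s.
With the tool pointing down it reaches from about 0.35 to 0.975 m from the base axis. Payload 4.9 kg.
Tool frame: the origin (TCP) lies between the finger pads; the fingertips stand 8 mm ahead of it and the grasp point (between the pads) lies 11 mm behind it (env.tcp_to_tips is the distance from the TCP to the fingertips, in m); z points along the fingers, y is the direction in which the jaws open and shut (so a half turn about z gives the same grasp; the last joint's range is limited). The gripper opens to 85 mm and grips with 20 to 120 N. Pads are 22 mm wide; open, the fingers measure 114 mm over their backs; the gripper's body (76 mm by 85 mm) begins 54 mm behind the grasp point. The pads swing forward as they close: fully open they stand 13 mm farther back than shut.
Start: joints at [-1.333, 0.053, 1.613, -0, 1.476, -0.119], TCP at [0.218, -0.586, 0.239] pointing down, gripper open.
Joint ranges: [-3.01, 3.01], [-1.01, 2.22], [0.06, 2.58], [-1.02, 4.17], [0.09, 2.62], [-3.14, 3.14]. Speed limits (rad/s): [2.57, 2.57, 3.14, 3.14, 3.14, 3.14].

### API

Orientations are given as a unit quaternion [w, x, y, z].
In Python, from plant import env gives the robot as it stands.
- The arm moves only by the tool step_arm, never from a script. Its arguments are lists of equal length, an entry for each row: "slide": the shift along the world's x, y, z in mm, a list of three; "rotation": the turn, a rotation vector about the world's x, y, z in rad, a list of three; "claw": the closure, from 0 (fully open) to 1 (shut). In form: {"slide": [[tx, ty, tz], ...], "rotation": [[rx, ry, rz], ...], "claw": [claw, ...]}. A call has 1 to 12 rows; each row shifts and turns the commanded pose from where the row before left it; what a row does not reach is not made up. A row lasts 1/10 s, in which the tool goes at most 50 mm and 8.59 degrees, less where a joint would pass 70% of its speed; a pose out of reach is approached as far as the arm can. A call is refused whole if a number of a shift passes 50 or a number of a turn 0.15, either way. A call with a gripper value outside its range is refused whole. The fingers move at their own pace and stop on an object; "grip_force" is the grip in N (left out, the last holds). Time passes only in rows, so rows that do not move let the fingers close. It gives the time, the measured TCP pose, the force and the opening at its end, in the units of the state.
- env.read_state(): the state, without advancing time (a new reading comes with each control period).
- env.snapshot(name): name is "side" or "top" or "wrist"; returns a dict with "color" (400x640x3 uint8, red, green, blue), "mtx" (3x3 intrinsics, pixels), "R" (3x3) and "t" (3): a world point X has camera coordinates R X + t. Camera axes: x right, y down, z forward; pixel columns grow to the right and rows downward; lengths in m; the calibration is good to about 2 mm. A picture is of the moment at which its call begins. There is no depth.
- env.finish_job(): hands the job in, once; it reports no verdict.
The state is a dict: "t": time; "joint_positions": joint angles; "joint_vel": joint speeds; "joint_efforts": joint torques, N m; "position": TCP position; "eef_rot": TCP orientation; "contact_force": force on the tool from outside, world axes, zero at the start; "moment": the same for the moment, N m; "finger_gap": opening from 0.0 (shut) to 1.0 (fully open).
Only numpy, scipy, OpenCV 4.12 (cv2) and the standard library are available. Lean on these libraries where they do the work, as an engineer would, in place of code of your own. Each camera call takes 0.05 s, during which the arm holds its last target.

### The job

The plain aluminium cube on the shelf is a spacer with a blind hole in one of its four upright sides; find by eye or by feel which side it is, and turn the spacer over so that the hole faces straight up, ready for someone to drop an eyepiece into it. Finish while holding it still in the gripper like that, about 10 cm up in the air straight over the middle of the round cork mat, which will catch anything that slips: do not put it down or let go. Leave the eyepiece, eyecup, sight tube and thumbscrew standing where they are.

Things in the scene. Friction and masses are not known exactly. Their poses are not given: they have to be found in the camera images.
- spacer_center (a point): centre of the spacer: a bare aluminium cube, 50 mm along each edge, about 0.25 kg (0.18 to 0.34), all its outer faces plain and flat but one. That face has a blind round hole of 30 mm diameter, 35 mm deep, in its middle. The x axis here points from the centre straight out through the mouth of the hole (level at the start, in any compass direction); at the start z is up. It starts lying on the shelf with this point 25 mm above the shelf's top.
- spacer: the same spacer; its origin lies 25 mm below the centre along its own z axis, axes as at spacer_center
- spacer_mouth (a point): centre of the mouth of the spacer's blind hole, on its face, 25 mm from the spacer's centre along its x axis
- shelf: fixed worn teak shelf board lying on the bench, 340 mm (x) by 900 mm (y), 20 mm thick; origin at the centre of its underside, on the bench, so its top is 20 mm above the origin and at world height 0.020 m
- cork_mat: round cork mat fixed on the shelf with a small red dot in its middle, 100 mm across, 5 mm thick, to the left or right of the spacer; origin at the centre of its underside, on the shelf's top
- eyepiece_mid (a point): vintage brass eyepiece standing upright, 42 mm across, 52 mm tall; bystander, loose on the shelf; this point is on its axis half-way up, z up along the axis
- eyecup_mid (a point): black ebonite eyecup standing mouth-up, 52 mm across its rim, 32 mm tall; bystander, loose on the shelf; this point is on its axis half-way up, z up along the axis
- sight_tube_mid (a point): silver collimation sight tube standing on end, 34 mm outside diameter, 58 mm tall; bystander, loose on the shelf; this point is on its axis half-way up, z up along the axis
- thumbscrew_mid (a point): nickel thumbscrew standing on its 32 mm head, stem up, 34 mm tall; bystander, loose on the shelf; this point is on its axis half-way up, z up along the axis
- eyepiece: the eyepiece as a whole; origin at the centre of its underside
- eyecup: the eyecup as a whole; origin at the centre of its underside
- sight_tube: the sight tube as a whole; origin at the centre of its underside
- thumbscrew: the thumbscrew as a whole; origin at the centre of its underside
Mind the look-alikes: they are no part of the job. Leave any blue, green or purple look-alike of the sight_tube alone.

How it is judged:
At the end, for the whole second after the job is handed in: Spacer gripped (over 2 N), hole up within 0.2 rad of vertical, its centre 0.11 to 0.25 m above the bench and within 30 mm of the cork mat's middle from above, still (under 0.03 m/s, 0.2 rad/s), touching nothing else; bystanders within 20 mm of their starts, upright within 0.3 rad (angle between spacer_center's own x axis and vertical below 0.2 rad and height (world z) of spacer_center between 0.11 and 0.25 m and horizontal distance between spacer_center and cork_mat below 0.03 m and contact force between spacer and the fingers above 2 N and linear speed of spacer below 0.03 m/s and angular speed of spacer below 0.2 rad/s and contact force between spacer and shelf below 0.1 N and contact force between spacer and cork_mat below 0.1 N and contact force between spacer and eyepiece below 0.1 N and contact force between spacer and eyecup below 0.1 N and contact force between spacer and sight_tube below 0.1 N and contact force between spacer and thumbscrew below 0.1 N and distance of each of eyepiece_mid, eyecup_mid, sight_tube_mid, thumbscrew_mid from where it was at the start of the episode below 0.02 m and angle between each of eyepiece_mid, eyecup_mid, sight_tube_mid, thumbscrew_mid's own z axis and vertical below 0.3 rad); the arm keeps its last pose, push and grip.
It fails at once if the eyepiece is displaced by more than 20 mm or tipped over (distance of eyepiece_mid from where it was at the start of the episode above 0.02 m or angle between eyepiece_mid's own z axis and vertical above 0.5 rad).
It fails at once if the eyecup is displaced by more than 20 mm or tipped over (distance of eyecup_mid from where it was at the start of the episode above 0.02 m or angle between eyecup_mid's own z axis and vertical above 0.5 rad).
It fails at once if the sight tube is displaced by more than 20 mm or tipped over (distance of sight_tube_mid from where it was at the start of the episode above 0.02 m or angle between sight_tube_mid's own z axis and vertical above 0.5 rad).
It fails at once if the thumbscrew is displaced by more than 20 mm or tipped over (distance of thumbscrew_mid from where it was at the start of the episode above 0.02 m or angle between thumbscrew_mid's own z axis and vertical above 0.5 rad).
It also fails if it takes over 38 s, if anything falls off the work surface, if the arm or the gripper's body presses on something with over 40 N, if the wrist force passes 120 N, or if a joint passes its speed limit or range.

## Working session

There is one attempt and no reset: what is moved stays moved. The work goes in short steps, Python scripts to look and compute and a tool call to move; the robot and the scene stay as the last step left them, time stands still between calls to the robot, and variables do not carry over. Pictures are saved under pics/ and viewed, and the job is handed in when it is done.

Besides the shell and the picture viewer there is one more tool, called after "Request:" as name(argument=value, ...), one argument or row to a line, values as JSON. step_arm: Moves the arm, as the interface text tells. Its arguments: {"type":"object","properties":{"slide":{"type":"array","items":{"type":"array","items":{"type":"number"}}},"rotation":{"type":"array","items":{"type":"array","items":{"type":"number"}}},"claw":{"type":"array","items":{"type":"number"}},"grip_force":{"type":"number"}},"required":["slide","rotation","claw"]}

```bash
mkdir -p pics; ls
python3 - <<'E'
from plant import env
import cv2,numpy as np
print(env.read_state())
for n in ["side","top","wrist"]:
    s=env.snapshot(n); cv2.imwrite(f"pics/{n}0.png",s["color"][:,:,::-1]); print(n,s["mtx"].tolist(),np.round(s["R"],4).tolist(),s["t"], -s["R"].T@s["t"])
E
```

```text
pics
{'t': 0.0, 'joint_positions': array([-1.33303740e+00,  5.33763545e-02,  1.61429187e+00, -4.09462567e-06,
        1.47599812e+00, -1.18967103e-01]), 'joint_vel': array([-0.00150916, -0.00179868,  0.0014988 , -0.00011885,  0.00014478,
       -0.00138199]), 'joint_efforts': array([-3.50687369e-03, -3.93692493e+01, -3.70176101e+01, -3.17300464e-04,
        7.09454980e-03, -3.98947137e-06]), 'position': array([ 0.21813016, -0.58505369,  0.23805218]), 'eef_rot': array([-1.03489651e-03,  9.84134880e-01,  1.77418893e-01, -6.35825262e-05]), 'contact_force': array([-0.28915221,  0.09423121,  0.74136591]), 'moment': array([-0.02500037,  0.00748199,  0.04303707]), 'finger_gap': 1.0037627414195138}
side [[396.14350712665043, 0.0, 317.0455745974202], [0.0, 396.14350712665043, 208.0398650078915], [0.0, 0.0, 1.0]] [[0.932, -0.3622, 0.0119], [-0.2622, -0.6966, -0.6679], [0.2502, 0.6194, -0.7442]] [-0.53856932  0.17034158  1.12814135] [ 0.26437275 -0.77514593  0.95970408]
top [[379.3943991588941, 0.0, 319.07962390947597], [0.0, 379.3943991588941, 201.70318914105144], [0.0, 0.0, 1.0]] [[0.0168, -0.9996, -0.0208], [-0.9961, -0.0149, -0.0872], [0.0869, 0.0222, -0.996]] [-0.04710399  0.55499013  1.05378486] [ 0.46201957 -0.06220775  1.09697925]
wrist [[303.4319911587201, 0.0, 322.064602114676], [0.0, 303.4319911587201, 203.55007350426712], [0.0, 0.0, 1.0]] [[0.349, -0.9371, -0.0026], [-0.887, -0.3313, 0.3216], [-0.3022, -0.1099, -0.9469]] [-0.62407057 -0.0408601   0.38248885] [ 0.29715986 -0.55631028  0.3736927 ]
```

View pics/side0.png

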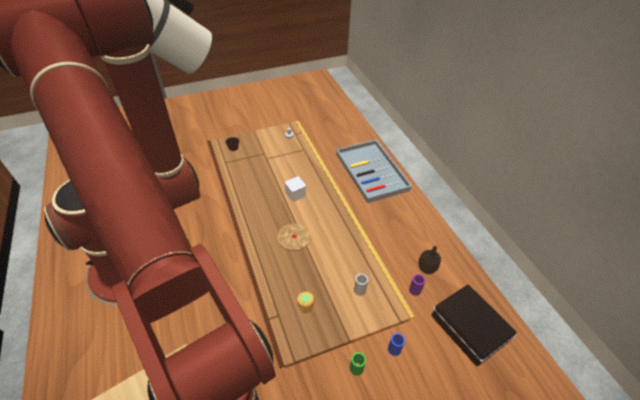

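View pics/top0.png

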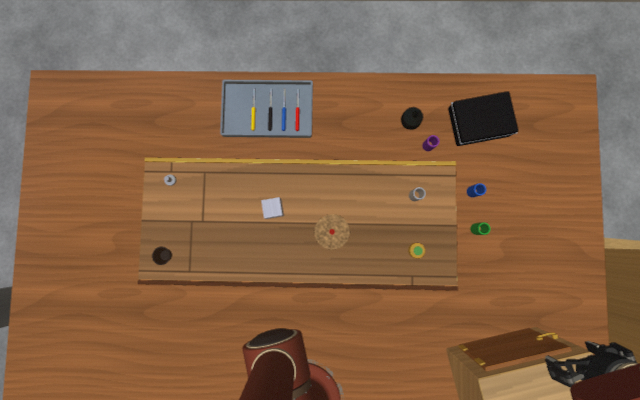

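View pics/wrist0.png

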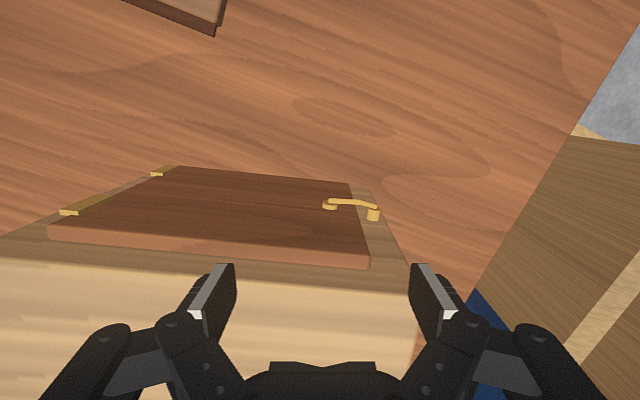

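The only cube is the bare spacer at top (271,208) / side (295,188). Things it could be confused with are the silver sight tube at top (419,193) and the thumbscrew at (169,180). The purple, blue and green look-alikes at (431,143), (477,190) and (481,228) are all outside the shelf. I'll check it in a close crop and measure.

```bash
cat > h.py <<'E'
import numpy as np,cv2
from plant import env
def ray(s,uv,z):
    d=s["R"].T@np.linalg.solve(s["mtx"],[uv[0],uv[1],1.]); c=-s["R"].T@s["t"]
    return c+d*(z-c[2])/d[2]
def proj(s,X):
    p=s["mtx"]@(s["R"]@np.asarray(X)+s["t"]); return p[:2]/p[2]
def crop(s,u,v,w,h,k,name):
    c=s["color"][max(0,v-h):v+h,max(0,u-w):u+w,::-1]
    cv2.imwrite("pics/"+name,cv2.resize(c,None,fx=k,fy=k,interpolation=cv2.INTER_CUBIC))
E
python3 - <<'E'
from h import *
T=env.snapshot("top");S=env.snapshot("side")
crop(S,295,188,32,24,10,"sc.png");crop(T,271,208,32,24,10,"tc.png")
for s,n,roi,z in((T,"top",(250,190,295,230),.07),(S,"side",(275,165,320,210),.07)):
    a,b,c,d=roi; I=s["color"][b:d,a:c].astype(int)
    hsv=cv2.cvtColor(s["color"][b:d,a:c],cv2.COLOR_RGB2HSV)
    m=((hsv[...,1]<50)&(hsv[...,2]>(150 if n=="top" else 190))).astype(np.uint8)
    cs,_=cv2.findContours(m,cv2.RETR_EXTERNAL,cv2.CHAIN_APPROX_NONE); k=max(cs,key=cv2.contourArea)
    r=cv2.minAreaRect(k.astype(np.float32)); P=cv2.boxPoints(r)+[a,b]
    W=np.array([ray(s,p,z) for p in P]); print(n,cv2.contourArea(k),r,np.round(W,4).tolist(),W.mean(0),np.linalg.norm(np.diff(W,axis=0),axis=1))
    m=((hsv[...,1]<50)&(hsv[...,2]>110)).astype(np.uint8); print(m.sum())
for s in(T,S):
    I=s["color"].astype(int); m=((I[...,0]>170)&(I[...,1]<70)&(I[...,2]<80)).astype(np.uint8)
    n,l,st,ce=cv2.connectedComponentsWithStats(m)
    for i in range(1,n): print(st[i],ce[i],ray(s,ce[i],.025))
E
```

```text
top 306.5 ((21.202701568603516, 17.216217041015625), (18.248287200927734, 18.741483688354492), 80.53767395019531) [[0.5546, 0.1207, 0.07], [0.5638, 0.0704, 0.07], [0.5148, 0.0609, 0.07], [0.5056, 0.111, 0.07]] [0.53467803 0.09075023 0.07      ] [0.05115804 0.04988749 0.05093695]
364
side 167.0 ((19.793102264404297, 18.482759475708008), (12.255891799926758, 17.826753616333008), 68.19859313964844) [[0.507, 0.1107, 0.07], [0.5671, 0.1212, 0.07], [0.563, 0.0666, 0.07], [0.5045, 0.0573, 0.07]] [0.53541428 0.08895361 0.07      ] [0.06103726 0.05471375 0.05920746]
282
[296 108   3  22  48] [296.625 117.75 ] [0.79866916 0.03082237 0.025     ]
[368 186  16   5  22] [375.40909091 188.09090909] [0.79278827 0.01748899 0.025     ]
[293 235   3   2   4] [294.   235.75] [ 0.4741133 -0.076468   0.025    ]
```

View pics/sc.png

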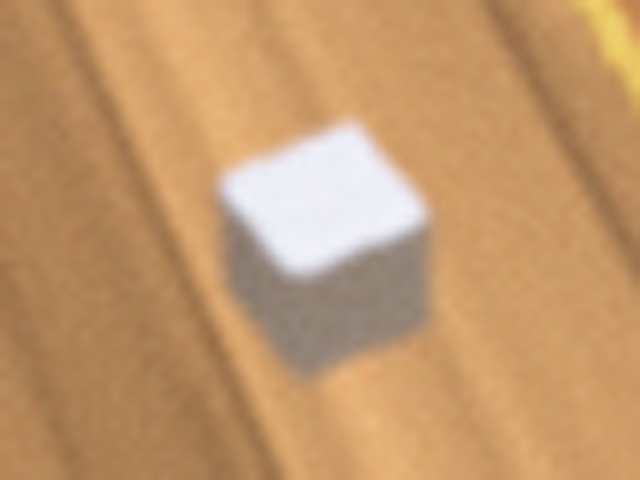

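View pics/tc.png

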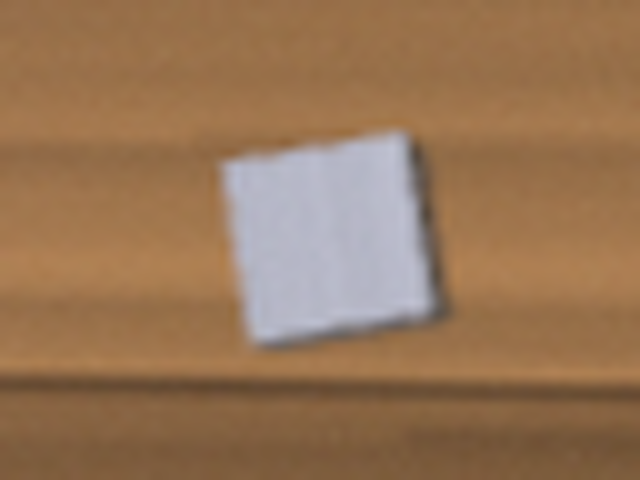

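The crop shows a plain cube with no hole on the two faces the side camera sees (-x and -y). That leaves the +x or +y face. The cube is at about (0.535, 0.090), its edges are 50-51 mm, and its yaw is about 11°. The mat dot still needs the top view. I'll move the wrist camera beyond the cube to see the hidden faces.

Request:
step_arm(
  slide=[
    [16,31,0],
    [16,31,0],
    [16,31,0],
    [16,31,0],
    [16,31,0],
    [16,31,0],
    [16,31,0],
    [16,31,0],
    [16,31,0],
    [16,31,0],
    [16,31,0],
    [16,31,0],
  ],
  rotation=[
    [0,0,0.025],
    [0,0,0.025],
    [0,0,0.025],
    [0,0,0.025],
    [0,0,0.025],
    [0,0,0.025],
    [0,0,0.025],
    [0,0,0.025],
    [0,0,0.025],
    [0,0,0.025],
    [0,0,0.025],
    [0,0,0.025],
  ],
  claw=[0,0,0,0,0,0,0,0,0,0,0,0],
  grip_force=60,
)

```text
t: 1.45
position: [0.4107, -0.2123, 0.2393]
eef_rot: [0.0, 0.946, 0.323, 0.0]
contact_force: [0.7, 0.4, -0.1]
finger_gap: 1.0
```

```bash
cat > log.py <<'E'
import json
from plant import env
s=env.read_state()
open("log.txt","a").write(json.dumps([list(map(float,s[k])) for k in("joint_positions","position","eef_rot")])+"\n")
print(round(s["t"],2),s["joint_positions"].round(3),s["position"].round(4),s["eef_rot"].round(4),s["contact_force"].round(1),round(s["finger_gap"],3))
E
python3 log.py
python3 - <<'E'
from h import *
T=env.snapshot("top")
I=T["color"].astype(int);m=((I[...,0]-I[...,1]>70)&(I[...,0]-I[...,2]>60)&(I[...,0]>120)).astype(np.uint8)[222:242,322:342]
n,l,st,ce=cv2.connectedComponentsWithStats(m)
for i in range(1,n): print(st[i],ce[i]+[322,222],ray(T,ce[i]+[322,222],.025))
E
```

```text
1.45 [-0.638 -0.354  1.977  0.     1.519  0.275] [ 0.4107 -0.2123  0.2393] [2.000e-04 9.464e-01 3.229e-01 1.000e-04] [ 0.7  0.4 -0.1] 1.0
[ 7  7  6  6 26] [331.5        231.30769231] [ 0.47241623 -0.07470235  0.025     ]
```

Request:
step_arm(
  slide=[
    [18,31,2],
    [18,31,2],
    [18,31,2],
    [18,31,2],
    [18,31,2],
    [18,31,2],
    [18,31,2],
    [18,31,2],
    [18,31,2],
    [18,31,2],
    [18,31,2],
    [18,31,2],
  ],
  rotation=[
    [0,0,0.02],
    [0,0,0.02],
    [0,0,0.02],
    [0,0,0.02],
    [0,0,0.02],
    [0,0,0.02],
    [0,0,0.02],
    [0,0,0.02],
    [0,0,0.02],
    [0,0,0.02],
    [0,0,0.02],
    [0,0,0.02],
  ],
  claw=[0,0,0,0,0,0,0,0,0,0,0,0],
)

```text
t: 2.7
position: [0.6269, 0.1596, 0.2631]
eef_rot: [0.0, 0.901, 0.434, -0.0]
contact_force: [0.4, -0.4, -0.4]
finger_gap: 0.996
```

```bash
python3 log.py
python3 - <<'E'
from h import *
W=env.snapshot("wrist"); cv2.imwrite("pics/w1.png",W["color"][:,:,::-1])
print(proj(W,[.535,.09,.07]))
E
```

```text
2.7 [ 0.134  0.091  1.533 -0.     1.518  0.807] [0.6269 0.1596 0.2631] [ 0.000e+00  9.010e-01  4.339e-01 -1.000e-04] [ 0.4 -0.4 -0.4] 0.996
[298.409596   267.91714131]
```

View pics/w1.png

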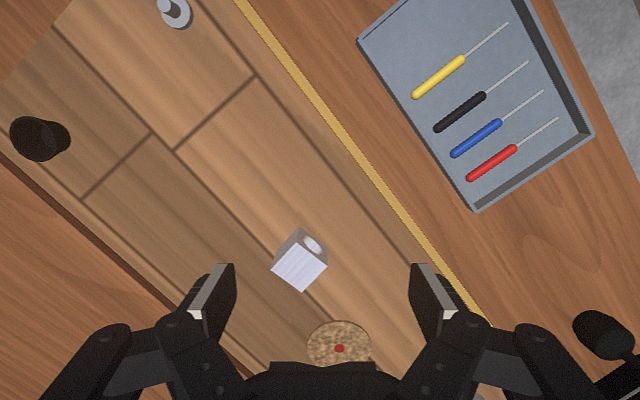

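The wrist view shows a light hole near (314,243) on the cube's upper-right face, toward the tool tray (+x). I'll confirm this by projecting the face centres and looking at a crop.

Run:
```python
from h import *
W=env.snapshot("wrist"); crop(W,300,262,40,30,10,"w1c.png")
hsv=cv2.cvtColor(W["color"],cv2.COLOR_RGB2HSV)[225:300,265:335]
for c,a in(((.535,.09),.19),):
  for k in range(4):
    t=a+k*np.pi/2; print(k,proj(W,[c[0]+.025*np.cos(t),c[1]+.025*np.sin(t),.045]))
m=((hsv[...,1]<40)&(hsv[...,2]>175)).astype(np.uint8)
cs,_=cv2.findContours(m,cv2.RETR_EXTERNAL,cv2.CHAIN_APPROX_NONE)
for k in sorted(cs,key=cv2.contourArea)[-2:]:
    r=cv2.minAreaRect(k.astype(np.float32));P=cv2.boxPoints(r)+[265,225];X=np.array([ray(W,p,.07) for p in P])
    print(P.mean(0),X.round(4).tolist(),X.mean(0),np.arctan2(*(X[1]-X[0])[[1,0]]))
```

```text
0 [312.99091158 248.52310015]
1 [285.83839892 250.33116483]
2 [288.80797342 274.08693986]
3 [315.21380871 272.38039435]
[313.5 248.5] [[0.5626, 0.1154, 0.07], [0.5732, 0.117, 0.07], [0.5747, 0.0921, 0.07], [0.564, 0.0903, 0.07]] [0.56860766 0.10370135 0.07      ] 0.15504044232849432
[299.39230728 271.13845825] [[0.5066, 0.1101, 0.07], [0.5547, 0.1233, 0.07], [0.5642, 0.0709, 0.07], [0.5149, 0.0553, 0.07]] [0.53509154 0.08991066 0.07      ] 0.26798586827414983
```

View pics/w1c.png

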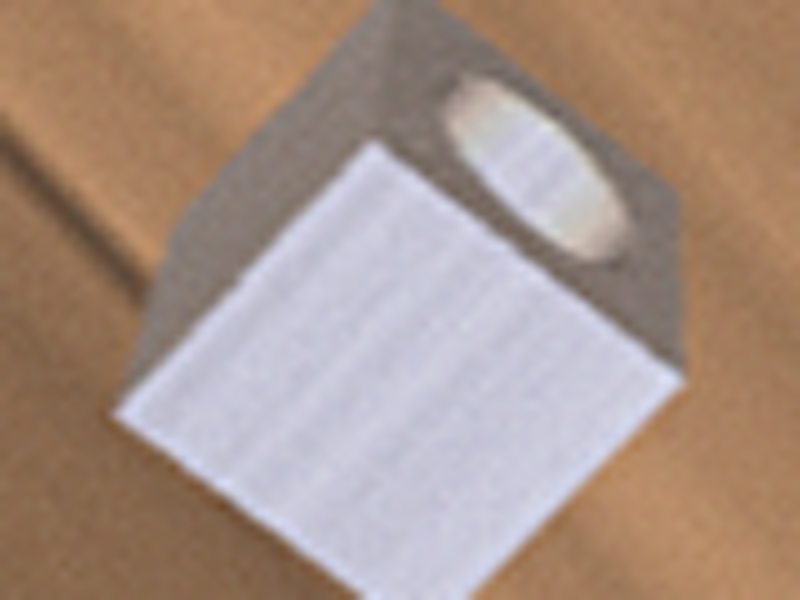

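The hole is on the +x face, outward yaw about 0.19 rad: the predicted face centre (313,249) falls on the hole, while (286,250) on the +y face is plain. Next I'll fit a small kinematic model to check that the turn is within reach.

```bash
cat > kin.py <<'E'
import json,numpy as np
from scipy.spatial.transform import Rotation as Ro
def rots(q):
    z=lambda a:Ro.from_euler("z",a).as_matrix(); y=lambda a:Ro.from_euler("y",a).as_matrix()
    R1=z(q[0]);R2=R1@y(q[1]);R3=R2@y(q[2]);R4=R3@z(q[3]);R5=R4@y(q[4]);R6=R5@z(q[5])@z(np.pi/2)
    return R1,R2,R3,R4,R5,R6
def data():
    D=[[[-1.33303740e+00,5.33763545e-02,1.61429187e+00,0,1.47599812e+00,-1.18967103e-01],[0.21813016,-0.58505369,0.23805218],[-1.03489651e-03,9.84134880e-01,1.77418893e-01,-6.35825262e-05]]]
    D+=[json.loads(l) for l in open("log.txt")]
    return D
E
python3 - <<'E'
from kin import *
D=data();A=[];B=[]
for q,p,o in D:
    r=rots(q); print((Ro.from_matrix(r[5]).inv()*Ro.from_quat([o[1],o[2],o[3],o[0]])).magnitude())
    # params: z0, ax, b_z, c_z, c_x, lat , (tool len fixed separately)
    A.append(np.c_[[0,0,1],r[0][:,0],r[1][:,2],r[2][:,2],r[2][:,0],r[0][:,1]]);B.append(p)
A=np.vstack(A);B=np.hstack(B);x,res,rk,sv=np.linalg.lstsq(A,B,rcond=None);print(x,res,rk,sv)
E
```

```text
4.094373852808274e-06
3.661130518962498e-16
2.4302516785952657e-16
[-2.15222584e-02  1.49073605e-05  4.26016230e-01  6.10466461e-01
  1.07293113e-01  7.41936706e-02] [1.53143352e-09] 6 [2.98699647 2.44935522 1.73205081 0.27804665 0.02567098 0.02328349]
```

Request:
step_arm(
  slide=[
    [0,0,0],
    [0,0,0],
    [0,0,0],
    [0,0,0],
    [0,0,0],
    [0,0,0],
    [0,0,0],
    [0,0,0],
    [0,0,0],
    [0,0,0],
    [0,0,0],
  ],
  rotation=[
    [0,0,-0.118],
    [0,0,-0.118],
    [0,0,-0.118],
    [0,0,-0.118],
    [0,0,-0.118],
    [0,0,-0.118],
    [-0.019,0.098,0],
    [-0.019,0.098,0],
    [-0.019,0.098,0],
    [-0.019,0.098,0],
    [-0.019,0.098,0],
  ],
  claw=[0,0,0,0,0,0,0,0,0,0,0],
)

```text
t: 3.9
position: [0.6264, 0.1574, 0.2637]
eef_rot: [0.024, 0.964, 0.091, -0.248]
contact_force: [-0.9, -0.2, -0.3]
finger_gap: 1.002
```

```bash
python3 log.py
```

```text
3.9 [ 0.141  0.407  1.216 -0.027  2.02   1.519] [0.6264 0.1574 0.2637] [ 0.0241  0.9643  0.0908 -0.2476] [-0.9 -0.2 -0.3] 1.002
```

Request:
step_arm(
  slide=[
    [0,0,0],
    [0,0,0],
    [0,0,0],
  ],
  rotation=[
    [0.098,0.019,0],
    [0.098,0.019,0],
    [0.098,0.019,0],
  ],
  claw=[0,0,0],
)

```text
t: 4.2
position: [0.6264, 0.1577, 0.2632]
eef_rot: [-0.122, 0.95, 0.127, -0.257]
contact_force: [-0.0, 0.6, 0.6]
finger_gap: 0.997
```

```bash
python3 log.py
```

```text
4.2 [0.05  0.411 1.23  0.217 2.039 1.399] [0.6264 0.1577 0.2632] [-0.1221  0.9502  0.1272 -0.2571] [-0.   0.6  0.6] 0.997
```

Run:
```python
from kin import *
D=data();A=[];B=[]
for q,p,o in D:
    r=rots(q); print((Ro.from_matrix(r[5]).inv()*Ro.from_quat([o[1],o[2],o[3],o[0]])).magnitude())
    A.append(np.c_[[0,0,1],r[0][:,1],r[1][:,2],r[2][:,2],r[2][:,0],r[3][:,0],r[3][:,1],r[4][:,0],r[4][:,2]]);B.append(p)
A=np.vstack(A);B=np.hstack(B)
names="z0 lat bz cz cx dx dy ex ez".split()
def fit(k):
    x=np.linalg.lstsq(A[:,k],B,rcond=None); print({names[i]:round(float(v),4) for i,v in zip(k,x[0])},"rms",np.sqrt(np.mean((A[:,k]@x[0]-B)**2)),x[3].min())
fit([0,1,2,3,4,8]);fit([0,1,2,3,4,5,8]);fit([0,2,3,4,6,8]);fit([0,1,2,3,4,7,8]);fit([0,1,2,3,4,6,8]);fit([0,1,2,3,4,6,7,8]);fit([0,1,2,3,5,6,7,8])
```

```text
4.094373852808274e-06
3.661130518962498e-16
2.4302516785952657e-16
5.06245841335118e-16
1.6725469333392293e-16
{'z0': 0.238, 'lat': 0.0742, 'bz': 0.4264, 'cz': 0.6099, 'cx': 0.0957, 'ez': 0.2715} rms 2.541328537317216e-07 0.025467222847054813
{'z0': 0.238, 'lat': 0.0742, 'bz': 0.4264, 'cz': 0.6099, 'cx': 0.0957, 'dx': 0.0, 'ez': 0.2715} rms 2.499386200600012e-07 0.024105828566410102
{'z0': 0.2229, 'bz': 0.423, 'cz': 0.6084, 'cx': 0.0851, 'dy': 0.0741, 'ez': 0.2663} rms 0.0038239036488422564 0.025460706239570238
{'z0': 0.238, 'lat': 0.0742, 'bz': 0.4264, 'cz': 0.6099, 'cx': 0.0957, 'ex': -0.0, 'ez': 0.2715} rms 2.5389662868344374e-07 0.025380814123899635
{'z0': 0.238, 'lat': 0.0742, 'bz': 0.4264, 'cz': 0.6099, 'cx': 0.0957, 'dy': -0.0, 'ez': 0.2715} rms 2.5391901328995193e-07 0.025447348988069555
{'z0': 0.238, 'lat': 0.0742, 'bz': 0.4264, 'cz': 0.6099, 'cx': 0.0957, 'dy': -0.0, 'ex': -0.0, 'ez': 0.2715} rms 2.538362632767214e-07 0.025380505081983275
{'z0': 0.1491, 'lat': 0.0743, 'bz': 0.4217, 'cz': 0.6045, 'dx': 0.0078, 'dy': -0.0002, 'ex': 0.0009, 'ez': 0.2661} rms 0.000811010061564607 0.11790766573370573
```

```bash
cat >> kin.py <<'E'
from scipy.optimize import least_squares
LO=np.array([-3.01,-1.01,0.06,-1.02,0.09,-3.14]);HI=np.array([3.01,2.22,2.58,4.17,2.62,3.14])
def fk(q):
    r=rots(q)
    return r[0]@[0,.0742,0]+[0,0,.238]+r[1]@[0,0,.4264]+r[2]@[.0957,0,.6099]+r[4]@[0,0,.2715],r[5]
def ik(p,R,q0):
    def f(q):
        P,Q=fk(q); return np.r_[(P-p)*5,(Q-R).ravel()]
    s=least_squares(f,np.clip(q0,LO+.01,HI-.01),bounds=(LO,HI)); return s.x,np.linalg.norm(s.fun)
h0=.19
def R0(th):
    h=np.array([np.cos(h0),np.sin(h0),0]);u2=np.array([-h[1],h[0],0])
    Rd=np.c_[h,np.cross([0,0,-1],h),[0,0,-1]]   # tool x=h, y=z cross x
    return Ro.from_rotvec(u2*th).as_matrix()@Rd,h,u2
E
python3 - <<'E'
from kin import *
rng=np.random.default_rng(0)
C=np.array([.535,.09,.045]);M=np.array([.473,-.075,.15])
for th in(0,.3,.5,.7,.85):
    R,h,u2=R0(th); q,e=ik(C+.011*R[:,2],R,np.array([.1,.5,1.3,0,2.0,1.5])); print("TH",th,e.round(4),q.round(2))
    if e>1e-3: continue
    for psi in np.arange(-180,180,30):
        RF=Ro.from_rotvec([0,0,np.radians(psi)-h0]).as_matrix()@Ro.from_rotvec(-u2*np.pi/2).as_matrix()@R
        best=None
        for k in range(8):
            s=q if k==0 else rng.uniform(LO,HI)
            x,ee=ik(M+.011*RF[:,2],RF,s)
            if ee<1e-3:
                mg=np.min(np.r_[x-LO,HI-x])
                if best is None or mg>best[0]: best=(mg,x)
        if best: print("  ",psi,round(best[0],2),best[1].round(2))
E
```

```text
TH 0 0.0 [ 0.03  0.08  1.95 -0.    1.11  1.41]
   -180 0.09 [-0.2   0.7   1.45 -0.36  2.53 -1.87]
   -150 0.2 [-0.03  0.64  1.55 -0.82  2.34 -2.21]
   30 0.11 [-0.93 -0.07  2.47  1.66  1.49 -0.83]
   60 0.43 [-0.88  0.22  2.15  1.31  1.82 -0.83]
   90 0.51 [-0.75  0.44  1.86  1.02  2.11 -0.87]
   120 0.26 [-0.57  0.59  1.62  0.71  2.36 -1.02]
   150 0.08 [-0.39  0.69  1.47  0.24  2.54 -1.37]
TH 0.3 0.0 [ 0.05  0.26  1.77 -0.04  1.41  1.44]
   -180 0.29 [-0.21  0.57  1.49 -0.27  2.33 -1.82]
   -150 0.36 [-0.04  0.5   1.59 -0.66  2.16 -2.16]
   -120 0.07 [ 0.11  0.36  1.79 -0.95  1.89 -2.37]
   30 0.09 [-0.89 -0.34  2.49  1.4   1.28 -0.53]
   60 0.41 [-0.86  0.03  2.17  1.13  1.65 -0.7 ]
   90 0.68 [-0.73  0.28  1.89  0.87  1.94 -0.85]
   120 0.44 [-0.56  0.45  1.66  0.57  2.18 -1.06]
   150 0.29 [-0.39  0.55  1.52  0.18  2.33 -1.4 ]
TH 0.5 0.0 [ 0.06  0.39  1.65 -0.06  1.6   1.45]
   -180 0.44 [-0.21  0.46  1.55 -0.23  2.18 -1.81]
   -150 0.46 [-0.05  0.4   1.64 -0.56  2.03 -2.15]
   -120 0.19 [ 0.08  0.25  1.82 -0.83  1.78 -2.4 ]
   30 0.12 [-0.83 -0.45  2.46  1.18  1.18 -0.31]
   60
[... 783 characters left out ...]
.07]
   150 0.58 [-0.38  0.33  1.64  0.13  2.04 -1.42]
TH 0.85 0.0 [ 0.07  0.6   1.46 -0.09  1.92  1.46]
   -180 0.71 [-0.23  0.26  1.68 -0.16  1.91 -1.8 ]
   -150 0.61 [-0.1   0.2   1.74 -0.41  1.8  -2.17]
   -120 0.41 [-0.    0.07  1.89 -0.61  1.59 -2.5 ]
   -90 0.27 [ 0.05 -0.13  2.08 -0.75  1.32 -2.85]
   -60 0.17 [-0.   -0.38  2.28 -0.76  0.98  2.97]
   -30 0.13 [-0.2  -0.64  2.45 -0.35  0.67  2.09]
   0 0.1 [-0.49 -0.71  2.48  0.46  0.76  0.85]
   30 0.22 [-0.67 -0.49  2.36  0.76  1.1   0.09]
   60 0.42 [-0.69 -0.22  2.16  0.72  1.4  -0.37]
   90 0.62 [-0.62 -0.    1.96  0.57  1.64 -0.71]
   120 0.79 [-0.5   0.15  1.79  0.36  1.82 -1.05]
   150 0.7 [-0.37  0.24  1.69  0.11  1.92 -1.42]
```

The model fits exactly, to under 1 µm. Plan: grip with the tool leaned back 0.5 rad and the jaws across the two faces beside the hole. Then turn 90° so the tool ends pointing roughly +y and slightly down over the mat. Now the pre-approach.

Request:
step_arm(
  slide=[
    [-9,-10,-25],
    [-9,-10,-25],
    [-9,-10,-25],
    [-9,-10,-25],
    [-9,-10,-25],
    [-9,-10,-24],
    [0,0,0],
  ],
  rotation=[
    [-0.049,-0.0095,0],
    [-0.049,-0.0095,0],
    [-0.049,-0.0095,0],
    [-0.049,-0.0095,0],
    [-0.049,-0.0095,0],
    [-0.049,-0.0095,0],
    [0,0,0],
  ],
  claw=[0,0,0,0,0,0,0],
)

```text
t: 4.9
position: [0.5685, 0.0975, 0.1105]
eef_rot: [0.024, 0.964, 0.091, -0.25]
contact_force: [-1.0, 0.3, -0.8]
finger_gap: 1.002
```

```bash
python3 log.py
python3 - <<'E'
from h import *
from kin import *
s=env.read_state();R=fk(s["joint_positions"])[1];Rg,h,u2=R0(.5)
print("rot err vec",Ro.from_matrix(Rg@R.T).as_rotvec().round(3))
T=np.array([.535,.09,.045])+.011*Rg[:,2];print("to target mm",((T-s["position"])*1e3).round(1), Rg[:,2])
W=env.snapshot("wrist"); cv2.imwrite("pics/w2.png",W["color"][:,:,::-1])
C=np.array([.535,.09,.07])
for a in(1,-1):
  for b in(1,-1): print(a,b,proj(W,C+.025*a*h+.025*b*u2).round(1))
E
```

```text
4.9 [ 0.069  0.379  1.518 -0.06   1.748  1.455] [0.5685 0.0975 0.1105] [ 0.0239  0.9637  0.0911 -0.2499] [-1.   0.3 -0.8] 1.002
rot err vec [ 0.002 -0.007  0.001]
to target mm [-38.7  -8.5 -75.1] [-0.47079791 -0.09054378 -0.87758256]
1 1 [283.7 222.3]
1 -1 [363.7 222.2]
-1 1 [290.1 264.1]
-1 -1 [357.  264.1]
```

View pics/w2.png

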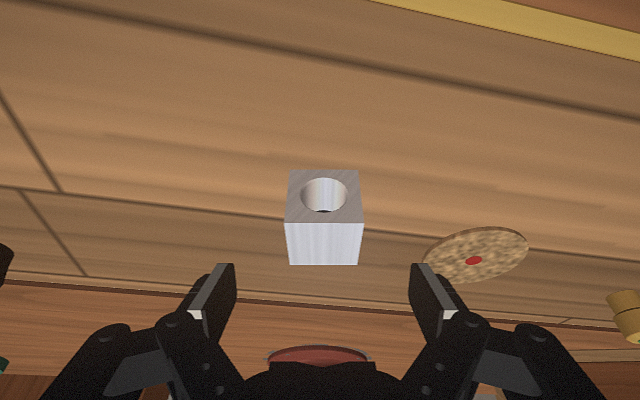

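The wrist view shows the cube centred between the jaws: its corners match predictions within about 2 px and the hole is in the face at (323,195). I'll descend along the tool axis and close.

Request:
step_arm(
  slide=[
    [-5.5,-1.2,-10.5],
    [-5.5,-1.2,-10.5],
    [-5.5,-1.2,-10.5],
    [-5.5,-1.2,-10.5],
    [-5.5,-1.2,-10.5],
    [-5.5,-1.2,-10.5],
    [-5,-1.2,-10],
    [0,0,0],
  ],
  rotation=[
    [0,0,0],
    [0,0,0],
    [0,0,0],
    [0,0,0],
    [0,0,0],
    [0,0,0],
    [0,0,0],
    [0,0,0],
  ],
  claw=[0,0,0,0,0,0,0,0],
)

```text
t: 5.75
position: [0.5323, 0.0898, 0.0393]
eef_rot: [0.024, 0.964, 0.091, -0.248]
contact_force: [-0.3, -0.5, -0.4]
finger_gap: 1.003
```

Request:
step_arm(
  slide=[
    [0,0,0],
    [0,0,0],
    [0,0,0],
    [0,0,0],
    [0,0,0],
    [0,0,0],
    [0,0,0],
    [0,0,0],
  ],
  rotation=[
    [0,0,0],
    [0,0,0],
    [0,0,0],
    [0,0,0],
    [0,0,0],
    [0,0,0],
    [0,0,0],
    [0,0,0],
  ],
  claw=[0.3,0.6,1,1,1,1,1,1],
  grip_force=70,
)

```text
t: 6.55
position: [0.5353, 0.0901, 0.0422]
eef_rot: [0.024, 0.965, 0.091, -0.245]
contact_force: [4.0, 0.9, 5.6]
finger_gap: 0.578
```

```bash
python3 log.py
python3 - <<'E'
from h import *
W=env.snapshot("wrist"); cv2.imwrite("pics/w3.png",W["color"][:,:,::-1])
E
```

```text
6.55 [ 0.061  0.387  1.635 -0.062  1.613  1.456] [0.5353 0.0901 0.0422] [ 0.0239  0.965   0.0913 -0.2447] [4.  0.9 5.6] 0.578
```

View pics/w3.png

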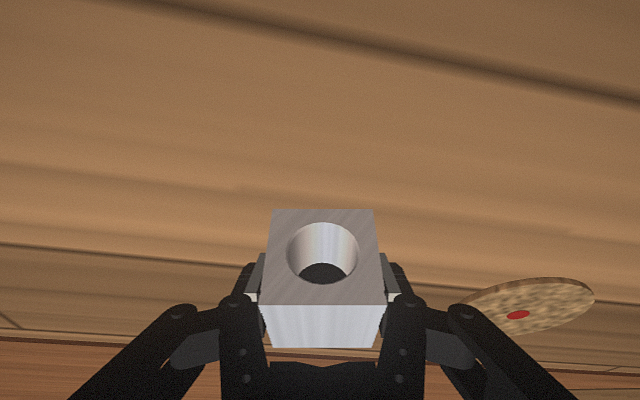

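The cube is gripped (opening 49 mm) and the hole still faces away from the jaws' closing axis. I'll work out the turn path and check it in the model.

Run:
```python
from h import *
from kin import *
s=env.read_state();q=s["joint_positions"];p,R=fk(q);_,h,u2=R0(.5)
for psi in(60,75,90):
    Rel=Ro.from_euler("z",np.radians(psi)-h0)*Ro.from_rotvec(-u2*np.pi/2); v=Rel.as_rotvec(); n=24
    P0=p+[0,0,.12]; x=q.copy(); x,e=ik(P0,R,x); PF=np.array([.473,-.075,.16]);mx=0;qs=[x]
    for i in range(1,n+1):
        xn,e=ik(P0+(PF-P0)*i/n,(Ro.from_rotvec(v*i/n)*Ro.from_matrix(R)).as_matrix(),x); mx=max(mx,np.abs(xn-x).max()*10); x=xn; qs.append(x)
        if e>1e-3: print("bad",i,e)
    qs=np.array(qs); print(psi,"v/n",(v/n).round(4),"slide/n",((PF-P0)*1e3/n).round(2),"maxspd",mx.round(2),"margin",min((qs-LO).min(),(HI-qs).min()).round(2),x.round(2),fk(x)[1][:,2].round(2))
```

```text
60 v/n [ 0.0389 -0.0547  0.0279] slide/n [-2.6  -6.88 -0.09] maxspd 1.03 margin 0.39 [-0.84 -0.11  2.17  0.99  1.58 -0.58] [ 0.44  0.76 -0.48]
75 v/n [ 0.0465 -0.05    0.0363] slide/n [-2.6  -6.88 -0.09] maxspd 1.04 margin 0.5 [-0.78  0.04  2.03  0.88  1.73 -0.69] [ 0.23  0.85 -0.48]
90 v/n [ 0.0539 -0.0445  0.0445] slide/n [-2.6  -6.88 -0.09] maxspd 1.06 margin 0.6 [-0.72  0.16  1.9   0.76  1.86 -0.8 ] [ 0.    0.88 -0.48]
```

Request:
step_arm(
  slide=[
    [0,0,10],
    [0,0,15],
    [0,0,15],
    [0,0,15],
    [0,0,15],
    [0,0,15],
    [0,0,15],
    [0,0,15],
    [0,0,10],
    [0,0,0],
  ],
  rotation=[
    [0,0,0],
    [0,0,0],
    [0,0,0],
    [0,0,0],
    [0,0,0],
    [0,0,0],
    [0,0,0],
    [0,0,0],
    [0,0,0],
    [0,0,0],
  ],
  claw=[1,1,1,1,1,1,1,1,1,1],
  grip_force=80,
)

```text
t: 7.6
position: [0.5354, 0.09, 0.1684]
eef_rot: [0.024, 0.965, 0.091, -0.244]
contact_force: [0.7, -0.1, -2.9]
finger_gap: 0.574
```

```bash
python3 log.py
python3 - <<'E'
from h import *
W=env.snapshot("wrist"); cv2.imwrite("pics/w4.png",W["color"][:,:,::-1])
E
```

```text
7.6 [ 0.061  0.24   1.584 -0.064  1.81   1.443] [0.5354 0.09   0.1684] [ 0.024   0.9651  0.0913 -0.2441] [ 0.7 -0.1 -2.9] 0.574
```

View pics/w4.png

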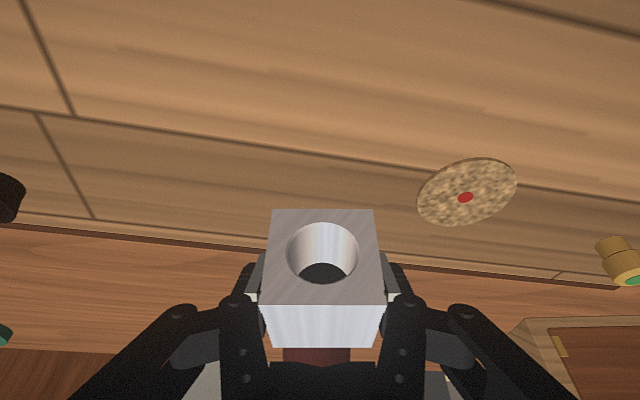

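The cube is lifted, the force reads its weight (about 2.9 N down), and it looks the same in the jaws, so there was no slip. Turning now.

Request:
step_arm(
  slide=[
    [-2.6,-6.9,0],
    [-2.6,-6.9,0],
    [-2.6,-6.9,0],
    [-2.6,-6.9,0],
    [-2.6,-6.9,0],
    [-2.6,-6.9,0],
    [-2.6,-6.9,0],
    [-2.6,-6.9,0],
    [-2.6,-6.9,0],
    [-2.6,-6.9,0],
    [-2.6,-6.9,0],
    [-2.6,-6.9,0],
  ],
  rotation=[
    [0.0465,-0.05,0.0363],
    [0.0465,-0.05,0.0363],
    [0.0465,-0.05,0.0363],
    [0.0465,-0.05,0.0363],
    [0.0465,-0.05,0.0363],
    [0.0465,-0.05,0.0363],
    [0.0465,-0.05,0.0363],
    [0.0465,-0.05,0.0363],
    [0.0465,-0.05,0.0363],
    [0.0465,-0.05,0.0363],
    [0.0465,-0.05,0.0363],
    [0.0465,-0.05,0.0363],
  ],
  claw=[1,1,1,1,1,1,1,1,1,1,1,1],
)

```text
t: 8.85
position: [0.5019, 0.0071, 0.1651]
eef_rot: [-0.161, 0.921, 0.344, 0.089]
contact_force: [-0.7, -0.2, -3.5]
finger_gap: 0.579
```

```bash
python3 log.py
```

```text
8.85 [-0.333 -0.186  1.999  0.368  1.413  0.448] [0.5019 0.0071 0.1651] [-0.1611  0.9206  0.3444  0.0887] [-0.7 -0.2 -3.5] 0.579
```

Request:
step_arm(
  slide=[
    [-2.6,-6.9,0],
    [-2.6,-6.9,0],
    [-2.6,-6.9,0],
    [-2.6,-6.9,0],
    [-2.6,-6.9,0],
    [-2.6,-6.9,0],
    [-2.6,-6.9,0],
    [-2.6,-6.9,0],
    [-2.6,-6.9,0],
    [-2.6,-6.9,0],
    [-2.6,-6.9,0],
    [-2.6,-6.9,0],
  ],
  rotation=[
    [0.0465,-0.05,0.0363],
    [0.0465,-0.05,0.0363],
    [0.0465,-0.05,0.0363],
    [0.0465,-0.05,0.0363],
    [0.0465,-0.05,0.0363],
    [0.0465,-0.05,0.0363],
    [0.0465,-0.05,0.0363],
    [0.0465,-0.05,0.0363],
    [0.0465,-0.05,0.0363],
    [0.0465,-0.05,0.0363],
    [0.0465,-0.05,0.0363],
    [0.0465,-0.05,0.0363],
  ],
  claw=[1,1,1,1,1,1,1,1,1,1,1,1],
)

```text
t: 10.05
position: [0.471, -0.0758, 0.1652]
eef_rot: [-0.311, 0.682, 0.523, 0.405]
contact_force: [0.7, 0.3, -3.2]
finger_gap: 0.577
```

```bash
python3 log.py
python3 - <<'E'
from h import *
from kin import *
R=fk(env.read_state()["joint_positions"])[1]
# cube frame in tool (assume grasped at tilt R of log after lift)
d=data(); Rg=Ro.from_quat(np.array(d[-3][2])[[1,2,3,0]]).as_matrix(); _,h,u2=R0(.5)
x=R@Rg.T@h; print("hole dir",x.round(3))
for n in("wrist","side","top"):
    W=env.snapshot(n); cv2.imwrite(f"pics/{n}5.png",W["color"][:,:,::-1])
    if n!="wrist": u,v=proj(W,[.473,-.075,.16]); crop(W,int(u),int(v),50,40,8,n+"5c.png")
E
```

```text
10.05 [-0.788  0.026  2.03   0.879  1.739 -0.682] [ 0.471  -0.0758  0.1652] [-0.3113  0.6821  0.5234  0.405 ] [ 0.7  0.3 -3.2] 0.577
hole dir [0.001 0.003 1.   ]
```

View pics/wrist5.png

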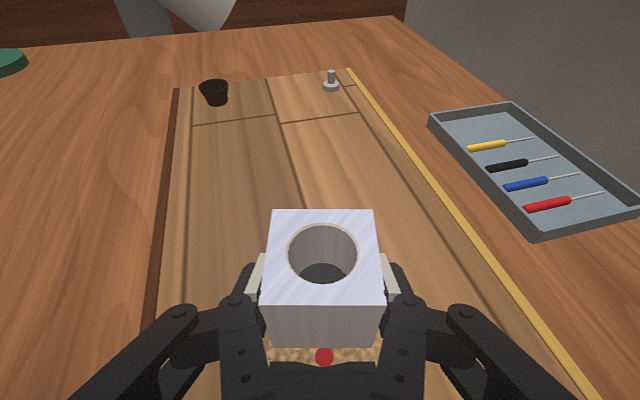

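View pics/side5.png

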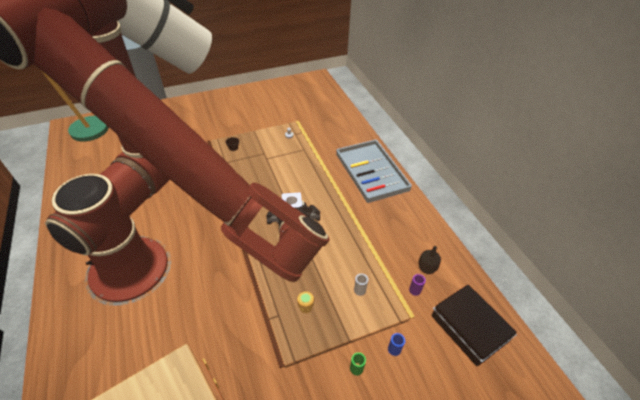

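View pics/top5c.png

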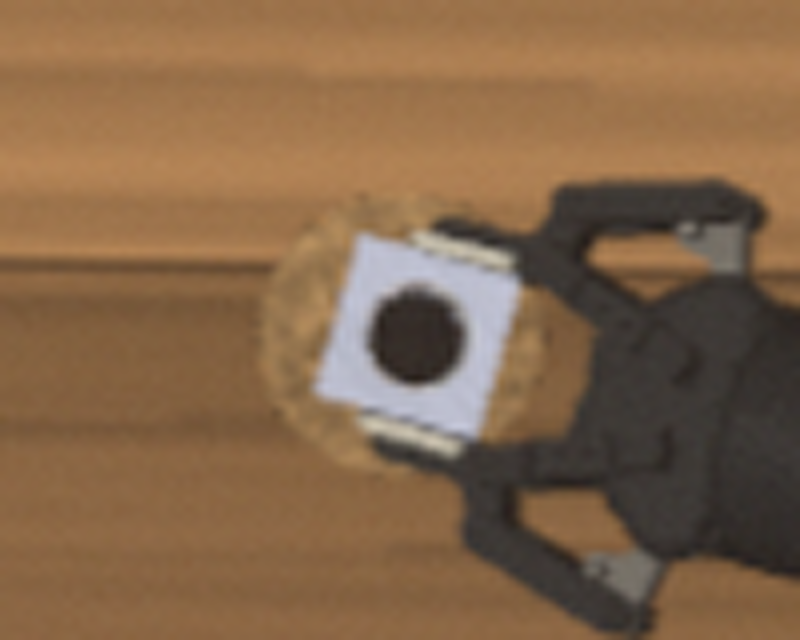

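The hole faces straight up over the mat, and the bystanders look untouched. I'll lower by 25 mm to be about 10 cm up, settle and measure once more.

Request:
step_arm(
  slide=[
    [0,0,-5],
    [0,0,-5],
    [0,0,-5],
    [0,0,-5],
    [0,0,-5],
    [0,0,0],
    [0,0,0],
    [0,0,0],
    [0,0,0],
    [0,0,0],
  ],
  rotation=[
    [0,0,0],
    [0,0,0],
    [0,0,0],
    [0,0,0],
    [0,0,0],
    [0,0,0],
    [0,0,0],
    [0,0,0],
    [0,0,0],
    [0,0,0],
  ],
  claw=[1,1,1,1,1,1,1,1,1,1],
)

```text
t: 11.2
position: [0.472, -0.0757, 0.1415]
eef_rot: [-0.31, 0.683, 0.523, 0.405]
contact_force: [0.3, -0.7, -3.0]
finger_gap: 0.573
```

```bash
python3 log.py
python3 - <<'E'
from h import *
T=env.snapshot("top"); z=env.read_state()["position"][2]+.025
u,v=map(int,proj(T,[.473,-.075,z])); g=T["color"][v-12:v+12,u-12:u+12].max(2)
n,l,st,ce=cv2.connectedComponentsWithStats((g<90).astype(np.uint8))
for i in range(1,n):
    if st[i][4]>20: c=ce[i]+[u-12,v-12]; print(st[i],c.round(1),ray(T,c,z).round(4),"diam mm",2*np.sqrt(st[i][4]/np.pi)/379.4*(1.097-z)*1e3)
T0=cv2.imread("pics/top0.png")[:,:,::-1]
for nm,(a,b) in dict(eyepiece=(417,250),eyecup=(161,255),tube=(419,193),screw=(169,180)).items():
    A=T0[b-14:b+14,a-14:a+14].astype(int);B=T["color"][b-14:b+14,a-14:a+14].astype(int); print(nm,"mean diff",np.abs(A-B).mean().round(2))
E
```

```text
11.2 [-0.786  0.068  2.035  0.874  1.706 -0.718] [ 0.472  -0.0757  0.1415] [-0.3102  0.6827  0.5232  0.4049] [ 0.3 -0.7 -3. ] 0.573
[  8   8  11  12 101] [333.1 231.4] [ 0.471  -0.0769  0.1665] diam mm 27.813427045341044
eyepiece mean diff 33.35
eyecup mean diff 3.5
tube mean diff 4.48
screw mean diff 4.4
```

Run:
```python
from h import *
S=env.snapshot("side");A=cv2.imread("pics/side0.png")[:,:,::-1].astype(int);B=S["color"].astype(int)
for nm,(a,b) in dict(eyepiece=(305,301),tube=(361,284)).items(): print(nm,np.abs(A-B)[b-14:b+14,a-14:a+14].mean().round(2))
s=env.read_state(); print(s["joint_vel"].round(4),s["finger_gap"])
env.finish_job()
```

```text
eyepiece 2.67
tube 2.61
[-0.0021  0.0024  0.0008 -0.0002 -0.0005 -0.0003] 0.573556071793627
the job is handed in; nothing more can be done
```

The spacer is held still over the cork mat with its hole straight up. I handed the job in at about 11.3 s; `finish_job` reports no verdict.

**What I did:** The wrist camera showed the hole in the spacer's +x side. I gripped the two faces beside it with the tool leaned back 0.5 rad, lifted, and turned it 90° while carrying it to the mat.

**Last checks:**
- **Hole direction:** within about 0.01 rad of vertical by joint angles, assuming no slip in the jaws. The wrist and top views agree.
- **Position:** the hole centre measured (0.471, -0.077) against the mat's middle at (0.473, -0.075), about 3 mm apart.
- **Height:** the spacer's centre is at about 0.14 m.
- **Grip:** commanded at 80 N, with the jaws about 49 mm apart on the 50 mm cube. The arm's joints were practically still.
- **Bystanders:** eyecup, sight tube and thumbscrew match the first top picture. The eyepiece did not match there (difference 33, against about 4 for the others), which I put down to the arm covering it. The side view shows it unchanged.

While closing, the fingers pushed the tool back about 4 mm, with a force of about 7 N. The spacer did not slip afterwards.

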